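Pin the reader's feed tray and feed the notched slide label up

TASK

Get the slide label reader ready and read the reference slide: draw its feed tray out to the stop, drop the loose lock pin through the tray's ear into the lug below until its head sits down, and let go of it. Then take the metal-framed slide that has a notched corner (the notch marks its frosted label end) by its clear end and feed it label up, frosted end first, along the tray under the hood until its end has pushed the sprung trigger fully in. Finish while still holding the slide there against the spring; leave the slide without a notch and the other things alone.

Things in the scene. Friction and masses are not known exactly. Their poses are not given: they have to be found in the camera images.
- reader: slide label reader, fixed: grey base plate 205 x 185 x 14 mm, white hood at the back. Origin on the bench; x points from its open front (robot side) inward under the hood, y to its left, z up; turned up to 0.25 rad. The hood covers x = 0 to 97 mm, |y| up to 45 mm, top at z = 84 mm; its mouth at x = 0 is 42 mm wide, z = 40 to 56 mm.
- tray (a joint): how far the aluminium feed tray is pushed in under the hood, m: 0 = drawn out to its stop (its ear's hole then lies exactly over the lug's hole), 0.025 = fully in. It slides along the reader's x with about 1 N of friction and stays where it is left. Pinned, it still gives about 2 mm inward when a slide is pushed against the trigger.
- tray_tab (a point): centre of the top of the tray's black pull tab, which stands on the tray's right ear and moves with the tray: 24 mm long (reader x), 12 mm thick (reader y), 23 mm tall; the ear below it has its top at z = 40 mm. With the tray out it is at x = -55, y = -55 mm of the reader. Site axes as the reader's.
- lock_hole (a point): fixed on the reader at x = -55, y = 55, z = 40 mm: centre of the 10 mm lock hole in the lug, at the height of the top of the tray's ear over it (ear 6 mm thick, lug 19.5 mm deep below). The ear's own 10 mm hole lies here when the tray is out at its stop. Axes as the reader's.
- park_hole (a point): mouth of the 10 mm hole in the 26 mm square parking post on the reader, at x = 20, y = 88, z = 40 mm, left of the hood, where the pin stands at the start
- pin: loose steel lock pin, upright: 8 mm shank, 22 mm long with a tapered tip, under a round knurled head 16 mm wide (17 mm collar) and 20 mm tall. Origin on its axis at the underside of the head, z up. It starts standing in the parking hole; seated in the lock its origin is at the lock hole point. 0.04 kg.
- slide: the reference slide: glass in an aluminium frame, 76 x 26 x 6 mm, label up on the bench at one of two places, its x up to 120 degrees off the robot's x either way. Origin at the centre of its underside; x along it to the frosted label end, z up. The frosted end has a notch 10 mm long (x), 7 mm wide (y) in its -y corner: the right-hand one, seen from above with that end pointing away. 0.04 kg.
- slide_frosted_end (a point): middle of the slide's frosted end face (38 mm along its x), 3 mm above its underside
- slide_clear_end (a point): middle of the slide's clear end face (-38 mm along its x), 3 mm above its underside; grip the long edges (26 mm apart) within 30 mm of this end, as the last 34 mm stay outside the flared rails when it is home
- trigger (a joint): travel of the sprung steel trigger tongue in the tray, pushed by the slide's end: 0 = out, 0.008 = fully in. The spring pushes back with 1.2 N at the start and 3.6 N fully in; it would push a slide that is let go back out.
- trigger_face (a point): moves with the tray: middle of the trigger's front face at rest, between the rails, at x = 23, z = 44 mm of the reader when the tray is out. Fully home the slide's frosted end is 8 mm past this point. Pushing on at the trigger's end meets the pinned tray, about 2 mm farther in: 5 to 12 N in all, with the rails' friction.
- blank_slide: another slide of the same size, frame and frosted end but with all four corners whole (no notch), so it cannot pass the key; lies at the other place, to be left alone. Origin at the centre of its underside, x to its frosted end
- oil_bottle: small brown dropper bottle, 23 x 23 x 74 mm, loose, near the slides; origin under its centre
- cover_glass: small box of cover glasses, 34 x 40 x 15 mm, loose, near the slides; origin under its centre
- objective_case: round black case with a yellowish lid, 39 mm wide, 48 mm tall, loose; origin under its centre
- tray_mouth (a point): moves with the tray: top of its bed between the flared ends of its rails; at x = -12, z = 40 mm of the reader with the tray out. The bed is 35 mm wide, flat and open from x = -100 mm; rails 6 mm high, 29 mm apart from x = -2 mm on. A key in the far right (-y) corner lets only a slide with its notch there (label up, frosted end first) go home.
Things that resemble listed ones, but are neither listed nor needed, are in the scene too. Leave any green look-alike of the slide alone.

How it is judged:
By the outcome, as a careful person would: the job done as asked, in the order asked, and still so for the second after the job is handed in, while the arm keeps its last pose, push and grip.
It also fails if it takes over 59 s, if anything falls off the work surface, if the arm or the gripper's body presses on something with over 40 N, if the wrist force passes 120 N, or if a joint passes its speed limit or range.

ROBOT

A 7-joint arm with a two-finger parallel gripper is mounted at the origin on a cart in front of the work surface, level with it; the furniture and walls round the work are solid. World frame = base frame: x ahead of the robot, y to its left, z up, the work surface at z = 0. Lengths are in m, angles in rad, forces in N, time in s.
With the tool pointing down it reaches from about 0.4 to 0.925 m from the base axis. Payload 4.1 kg.
Tool frame: the origin (TCP) lies at the very end of the fingers, on their centre line; the grasp point (between the pads) lies 19 mm behind it (env.tcp_to_grasp is the z of the grasp point in the tool frame, in m); z points along the fingers, y is the line along which they close (so a half turn about z gives the same grasp; the last joint's range is limited). The gripper opens to 85 mm and grips with 20 to 120 N. Pads are 22 mm wide; open, the fingers measure 114 mm over their backs; the gripper's body (76 mm by 85 mm) begins 54 mm behind the grasp point. The pads swing forward as they close: fully open they stand 13 mm farther back than shut.
Start: joints at [1.124, 0.398, 0.045, 1.537, -0.019, 1.207, -0.051], TCP at [0.222, -0.611, 0.231] pointing down, gripper open.
Joint ranges: [-2.82, 2.82], [-0.49, 2.23], [-1.37, 1.46], [0, 2.46], [-1.36, 4.5], [0.23, 2], [-2.94, 2.94]. Speed limits (rad/s): [2.57, 2.57, 3.14, 3.14, 3.14, 3.14, 3.14].

INTERFACE

Orientations are given as [roll, pitch, yaw] about the fixed x, y, z axes, in that order (R = Rz(yaw) Ry(pitch) Rx(roll)).
In Python, from cell import observe, imaging, sign_off, env gives the robot as it stands.
- The arm moves only by the tool step_arm, never from a script. Its arguments are lists of equal length, an entry for each row: "slide": the shift along the tool's x, y, z in m, a list of three; "angular": the turn, a rotation vector about the tool's x, y, z in rad, a list of three; "fingers": the opening, from 0 (shut) to 1 (fully open). A call has 1 to 8 rows; each row shifts and turns the commanded pose from where the row before left it, along the tool's axes as they then stand; what a row does not reach is not made up. A row lasts 1/8 s, in which the tool goes at most 62.5 mm and 10.7 degrees, less where a joint would pass 70% of its speed; a pose out of reach is approached as far as the arm can. A call with a gripper value outside its range is refused whole. The fingers move at their own pace and stop on an object; "newtons" is the grip in N (left out, the last holds). Time passes only in rows, so rows that do not move let the fingers close. It gives the time, the measured TCP pose, the force, the opening and the grip force at its end, in the units of the state.
- observe(): the state, without advancing time (a new reading comes with each control period).
- imaging.read_camera(name): name is "scene" or "top"; returns a dict with "frame" (420x560x3 uint8, red, green, blue), "intrinsics" (3x3 intrinsics, pixels), "dist_coeffs" ([k1, k2, p1, p2, k3] as OpenCV has them; the pictures are not rectified), "R" (3x3) and "t" (3): a world point X has camera coordinates R X + t. Camera axes: x right, y down, z forward; pixel columns grow to the right and rows downward; lengths in m; the calibration is good to about 2 mm. A picture is of the moment at which its call begins. There is no depth.
- sign_off(): hands the job in; it is judged then, once.
The state is a dict: "t": time; "qpos": joint angles; "qvel": joint speeds; "effort": joint torques, N m; "tool_pos": TCP position; "tool_rot": TCP orientation; "force": force on the tool from outside, world axes, zero at the start; "moment": the same for the moment, N m; "opening": finger opening in m; "finger_force": force on a finger pad.
Only numpy, scipy, OpenCV 4.12 (cv2) and the standard library are available. Lean on these libraries where they do the work, as an engineer would, in place of code of your own. Each camera call takes 0.05 s, during which the arm holds its last target. There are 200 camera calls.

## Working session

There is one attempt and no reset: what is moved stays moved. The work goes in short steps, Python scripts to look and compute and a tool call to move; the robot and the scene stay as the last step left them, time stands still between calls to the robot, and variables do not carry over. Pictures are saved under pics/ and viewed, at most 10 in all, crops included, and the job is handed in when it is done.

Besides the shell and the picture viewer there is one more tool, called after ">>>" by a JSON object that holds its "name" and its "arguments", one argument or row to a line. step_arm: Moves the arm, as the interface text tells. Its arguments: {"type":"object","properties":{"slide":{"type":"array"},"angular":{"type":"array"},"fingers":{"type":"array"},"newtons":{"type":"number"}},"required":["slide","angular","fingers"]}

```bash
mkdir -p pics; ls; python3 - <<'E'
from cell import observe, imaging, env
import cv2,numpy as np
print(observe()); print(env.tcp_to_grasp)
for n in("scene","top"):
    d=imaging.read_camera(n); cv2.imwrite(f"pics/{n}0.png",d["frame"][:,:,::-1])
    print(n,d["intrinsics"],d["dist_coeffs"],d["R"],d["t"])
    np.savez(f"{n}.npz",**d)
E
```

```text
pics
{'t': 0.0, 'qpos': array([ 1.12396696,  0.3991972 ,  0.04500693,  1.53786844, -0.01871018,
        1.20688003, -0.05071595]), 'qvel': array([-5.12553290e-04, -6.45740687e-04,  6.02410518e-04, -2.47422000e-04,
       -7.96690634e-05, -8.44794772e-04, -1.90753902e-04]), 'effort': array([ 2.37999366e-04, -4.75111592e+01,  1.36528887e+00, -2.54223168e+01,
        1.16839592e-02,  9.42994666e-03,  1.70536566e-05]), 'tool_pos': array([ 0.22138456, -0.61047452,  0.23026469]), 'tool_rot': array([-3.13966425e+00,  1.14309855e-04,  3.47947016e-01]), 'force': array([0.18810407, 0.09793277, 0.46781475]), 'moment': array([-0.03861467,  0.01765153,  0.02851142]), 'finger_force': 0.0, 'opening': 0.08521601403884135}
-0.0187
scene [[418.83891743   0.         289.52984366]
 [  0.         418.83891743 208.83197616]
 [  0.           0.           1.        ]] [-0.01950302  0.          0.          0.          0.        ] [[ 0.82984436 -0.55798972 -0.00241093]
 [-0.3745811  -0.55386554 -0.74358723]
 [ 0.41357869  0.61796476 -0.66863459]] [-0.36123396  0.33608892  0.66054113]
top [[405.68834553   0.         283.09215855]
 [  0.         405.68834553 209.03657017]
 [  0.           0.           1.        ]] [-0.0076932  0.         0.         0.         0.       ] [[-0.0229624  -0.99971835  0.00599516]
 [-0.96731243  0.02070242 -0.25274112]
 [ 0.25254583 -0.01160274 -0.96751537]] [0.1494238  0.54545707 0.87769652]
```

```bash
python3 - <<'E'
import cv2
for n in("scene","top"):
    i=cv2.imread(f"pics/{n}0.png"); cv2.imwrite(f"pics/{n}0b.png",cv2.resize(i,(800,600),interpolation=cv2.INTER_CUBIC))
E
```

```text
(no output)
```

View pics/top0b.png

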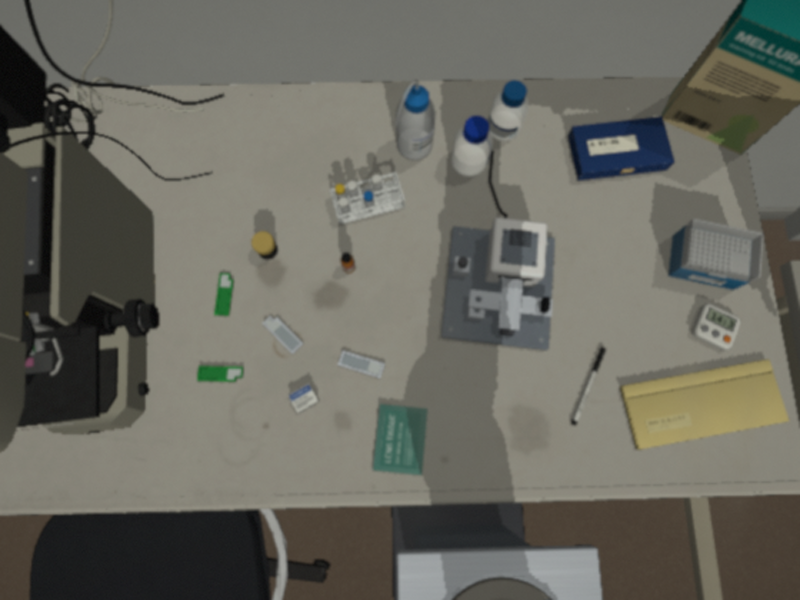

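View pics/scene0b.png

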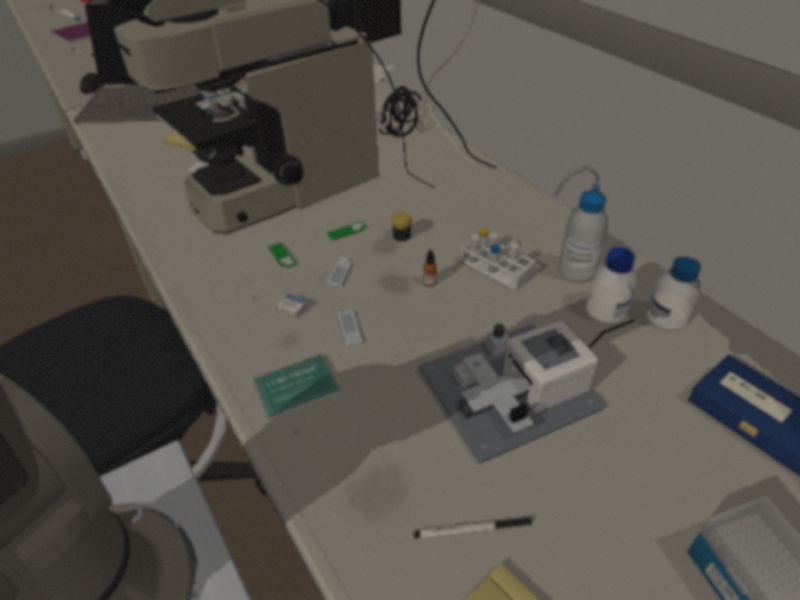

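The top view shows the reader at about (500,290) in the 800x600 picture, the pin at (462,263), the tab at (546,305), and the two slides at (282,333) and (360,363). The next step is to enlarge the slides and the reader.

```bash
python3 - <<'E'
import cv2,numpy as np
t=cv2.imread("pics/top0.png");s=cv2.imread("pics/scene0.png")
def c(i,x0,y0,w,h,k):return cv2.resize(i[y0:y0+h,x0:x0+w],None,fx=k,fy=k,interpolation=cv2.INTER_CUBIC)
# slides: A top left (180,216) B (232,240)
m=np.zeros((600,800,3),np.uint8)
a=c(t,180,216,36,36,8);m[:288,:288]=a
a=c(t,232,236,40,32,8);m[:256,300:620]=a
a=c(s,226,174,26,34,8);m[300:572,:208]=a
a=c(s,230,212,30,36,8);m[300:588,300:540]=a
cv2.imwrite("pics/sl.png",cv2.convertScaleAbs(m,alpha=1.4))
cv2.imwrite("pics/rd.png",cv2.convertScaleAbs(c(t,300,150,98,98,6),alpha=1.4))
E
```

```text
(no output)
```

View pics/sl.png

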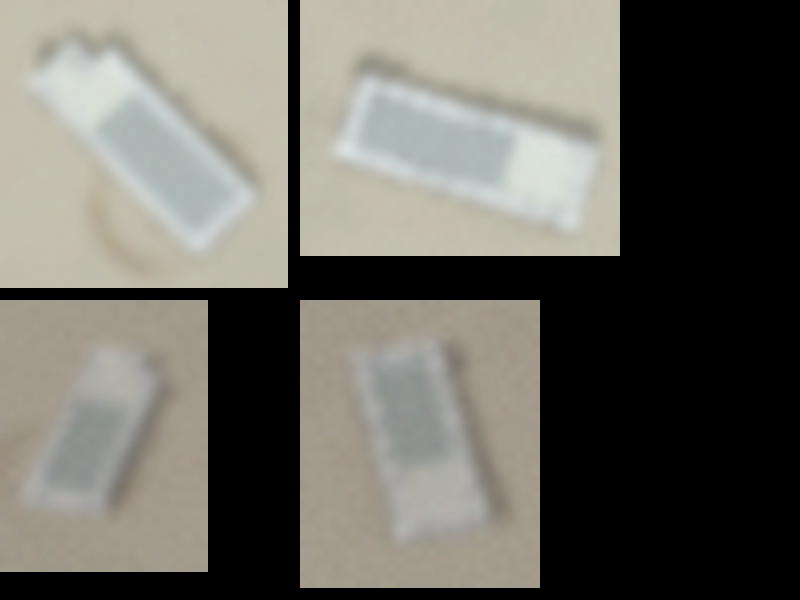

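View pics/rd.png

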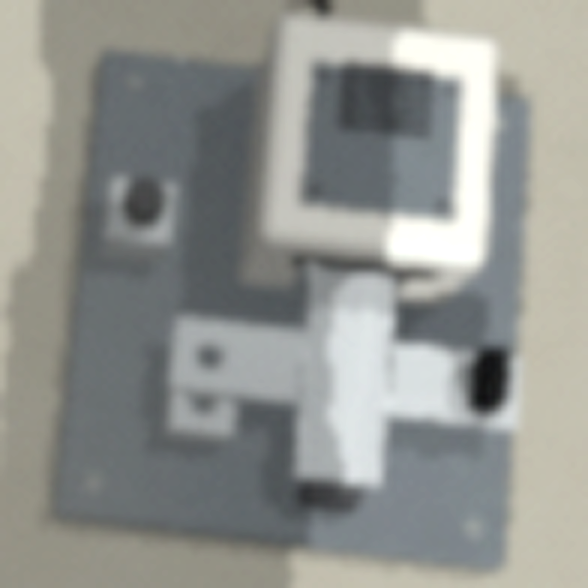

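The left slide (A) is the notched one: in its 8x crop the notch is at about (90,50) at the upper left end, and its clear end corners are at (257,192) and (202,250). The reader crop (6x) shows hood-top corners at (280,18), (497,40), (487,262), (265,240), the lug hole at (203,402), the ear hole at (208,355), the tab top at about (490,372) and the pin head top at (143,190).

```bash
cat > h.py <<'E'
import numpy as np,cv2
from scipy.optimize import least_squares
def ld(n): return dict(np.load(f"{n}.npz"))
def proj(X,d):
    return cv2.projectPoints(np.asarray(X,float).reshape(-1,3),cv2.Rodrigues(d["R"])[0],d["t"],d["intrinsics"],d["dist_coeffs"])[0][:,0]
def ray(uv,z,d):
    p=cv2.undistortPoints(np.asarray(uv,float).reshape(-1,1,2),d["intrinsics"],d["dist_coeffs"])[:,0]
    r=np.c_[p,np.ones(len(p))]@d["R"]; c=-d["R"].T@d["t"]
    return c+r*((z-c[2])/r[:,2])[:,None]
def W(P,p):
    c,s=np.cos(p[2]),np.sin(p[2]); P=np.asarray(P,float)
    return np.c_[p[0]+c*P[:,0]-s*P[:,1],p[1]+s*P[:,0]+c*P[:,1],P[:,2]]
def uncrop(q,x0,y0,k): return (np.asarray(q,float)+.5)/k-.5+[x0,y0]
E
python3 - <<'E'
from h import *
d=ld("top")
q=uncrop([(280,18),(497,40),(487,262),(265,240),(203,402),(208,355),(491,360),(143,192)],300,150,6)
def pts(tr): return np.array([(97,45,84),(97,-45,84),(0,-45,84),(0,45,84),(-55,55,34),(-55+tr,55,40),(-55+tr,-55,63),(20,88,60)])/1e3
def res(v): return (proj(W(pts(v[3]),v),d)-q).ravel()
r=least_squares(res,[.6,-.1,0,15],loss="soft_l1");print(r.x,res(r.x).reshape(-1,2).round(2))
ru=ray(uncrop([(100,52),(530,92),(505,572),(52,520)],300,150,6),.014,d)
print("plate",ru.round(4))
s=uncrop([(257,192),(202,250),(33,82)],180,216,8); P=ray(s,.006,d)
cl=(P[0]+P[1])/2; ax=P[2]-P[1]; yaw=np.arctan2(ax[1],ax[0])
print("slide",P.round(4),np.hypot(*(P[0]-P[1])[:2]),np.hypot(*ax[:2]),"clear",cl,"yaw",yaw,"ctr",cl[:2]+.038*np.array([np.cos(yaw),np.sin(yaw)]))
# blank & scene check
c,si=np.cos(yaw),np.sin(yaw); o=cl[:2]+.038*np.array([c,si])
S=ld("scene")
Q=proj(W(np.array([(-38,13,6),(-38,-13,6),(38,13,6),(28,-13,6)])/1e3,[*o,yaw]),S);print("scene crop px",((Q-[226,174]+.5)*8-.5).round(0))
print("reader in scene 800",(proj(W(pts(r.x[3]),r.x),S)/0.7).round(0))
E
```

```text
[ 0.58264849 -0.04607757 -0.14022759 21.208486  ] [[-0.72 -1.55]
 [ 0.69 -1.01]
 [ 0.08  0.66]
 [-1.47 -0.07]
 [-0.13  0.25]
 [ 0.1  -0.98]
 [ 0.72  1.05]
 [ 0.23  0.99]]
plate [[ 0.6958  0.0486  0.014 ]
 [ 0.6739 -0.1338  0.014 ]
 [ 0.468  -0.1054  0.014 ]
 [ 0.4934  0.0769  0.014 ]]
slide [[0.4918 0.313  0.006 ]
 [0.4742 0.3293 0.006 ]
 [0.5277 0.3828 0.006 ]] 0.02398941108098138 0.07559000350354368 clear [0.48302107 0.32116242 0.006     ] yaw 0.785058251037401 ctr [0.50990026 0.34802334]
scene crop px [[ 29. 191.]
 [108. 201.]
 [ 97.  45.]
 [164.  73.]]
reader in scene 800 [[560. 316.]
 [600. 356.]
 [541. 380.]
 [504. 336.]
 [465. 368.]
 [478. 360.]
 [522. 405.]
 [498. 325.]]
```

```bash
cat >> h.py <<'E'
READER=[0.5826,-0.0461,-0.139]
from scipy.spatial.transform import Rotation as Ro
def rd(x,y,z): return W([(x/1e3,y/1e3,z/1e3)],READER)[0]
def plan(tgt,yaw):
    "turn (rotvec, tool axes) first, then shift in turned tool frame, to reach vertical pose at tgt"
    from cell import observe
    s=observe(); R0=Ro.from_euler("xyz",s["tool_rot"]); R1=Ro.from_euler("xyz",[np.pi,0,yaw])
    print("turn",(R0.inv()*R1).as_rotvec().round(4),"shift",R1.inv().apply(np.asarray(tgt)-s["tool_pos"]).round(4),"tgt",np.round(tgt,4),"t",s["t"])
E
python3 -c "
from h import *
plan(rd(-34,-55,120),-.139)"
```

```text
turn [-0.0017  0.0005  0.487 ] shift [ 0.2455 -0.554   0.1104] tgt [ 0.5413 -0.0959  0.12  ] t 0.1
```

>>> {"name": "step_arm", "arguments": {
  "slide": [
    [0,0,0],
    [0,0,0],
    [0,0,0],
    [0.0223,-0.0504,0],
    [0.0223,-0.0504,0],
    [0.0223,-0.0504,0],
    [0.0223,-0.0504,0],
    [0.0223,-0.0504,0]
  ],
  "angular": [
    [-0.0006,0,0.1623],
    [-0.0006,0,0.1623],
    [-0.0006,0,0.1623],
    [0,0,0],
    [0,0,0],
    [0,0,0],
    [0,0,0],
    [0,0,0]
  ],
  "fingers": [0.4,0.4,0.4,0.4,0.4,0.4,0.4,0.4],
  "newtons": 40
}}

```text
t: 1.1
tool_pos: [0.3675, -0.3752, 0.2307]
tool_rot: [3.14, -0.0, -0.139]
force: [1.0, 0.9, 0.3]
opening: 0.0344
finger_force: 0.0
```

>>> {"name": "step_arm", "arguments": {
  "slide": [
    [0.0223,-0.0504,0.01],
    [0.0223,-0.0504,0.02],
    [0.0223,-0.0504,0.02],
    [0.0223,-0.0504,0.02],
    [0.0223,-0.0504,0.02],
    [0.0223,-0.0504,0.02],
    [0,0,0]
  ],
  "angular": [
    [0,0,0],
    [0,0,0],
    [0,0,0],
    [0,0,0],
    [0,0,0],
    [0,0,0],
    [0,0,0]
  ],
  "fingers": [0.4,0.4,0.4,0.4,0.4,0.4,0.4]
}}

```text
t: 1.98
tool_pos: [0.542, -0.0901, 0.1185]
tool_rot: [-3.14, 0.002, -0.13]
force: [-0.6, -0.7, 0.4]
opening: 0.034
finger_force: 0.0
```

```bash
python3 - <<'E'
from h import *
plan(rd(-34,-55,42),-.139)
from cell import imaging
m=np.zeros((600,800,3),np.uint8)
for k,(n,x,y) in enumerate((("top",300,130),("scene",280,190))):
    d=imaging.read_camera(n); f=d["frame"][y:y+120,x:x+100,::-1]
    m[:480,400*k:400*k+400]=cv2.resize(f,None,fx=4,fy=4,interpolation=cv2.INTER_CUBIC)
cv2.imwrite("pics/tab.png",cv2.convertScaleAbs(m,alpha=1.4))
E
```

```text
turn [-0.0014  0.0024  0.0092] shift [0.0001 0.0058 0.0765] tgt [ 0.5413 -0.0959  0.042 ] t 1.975
```

View pics/tab.png

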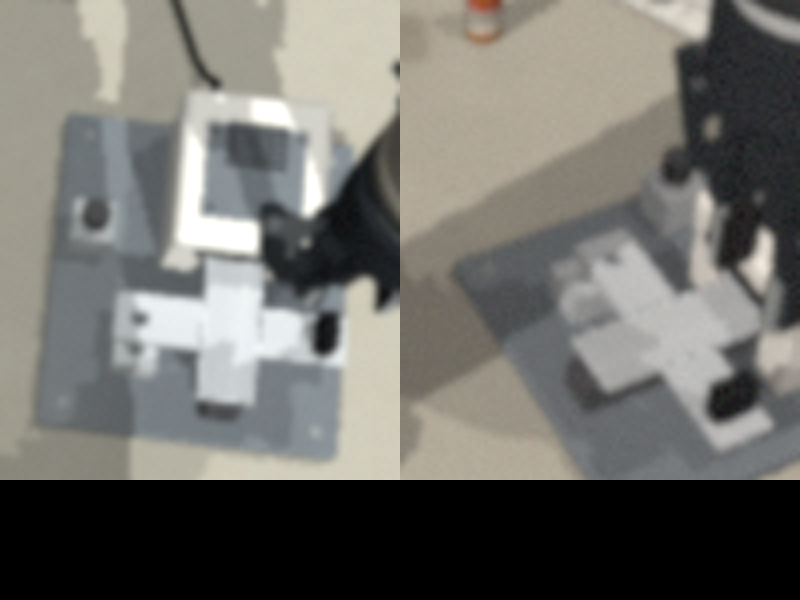

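The tab top shows at (323,335) in the top crop, and the tab at (732,392) in the scene crop. The gripper is behind and above it. I'll triangulate the tab and check the fingertips.

```bash
python3 - <<'E'
from h import *
from cell import observe
T=ld("top");S=ld("scene");p=observe()["tool_pos"]
print("tcp crop",(proj(p,T)-[300,130])*4,(proj(p,S)-[280,190])*4+[400,0],p)
a=ray(uncrop([(323,333)],300,130,4),.060,T)[0];b=ray(uncrop([(332,390)],280,190,4),.055,S)[0]
R=lambda w:(np.array([[np.cos(.139),-np.sin(.139)],[np.sin(.139),np.cos(.139)]])@(w[:2]-READER[:2])*1e3).round(1)
print(R(a),R(b)); print("tab fit crop",(proj([rd(-34,-55,63),rd(-34,-55,40)],T)-[300,130])*4,(proj([rd(-34,-55,63),rd(-34,-55,40)],S)-[280,190])*4+[400,0])
plan(rd(-34,-55,42),-.139)
E
```

```text
tcp crop [[353.57624794 298.02333276]] [[754.64307514 294.40511738]] [ 0.54092534 -0.09590688  0.11980128]
[-38.9 -51.8] [-38.6 -55.6]
tab fit crop [[328.6327596  322.83505069]
 [319.38443326 332.33562815]] [[740.06099212 373.57038648]
 [734.32958155 403.63185954]]
turn [0.0021 0.0012 0.0014] shift [ 0.0004 -0.0001  0.0778] tgt [ 0.5413 -0.0959  0.042 ] t 2.075
```

>>> {"name": "step_arm", "arguments": {
  "slide": [
    [-0.004,-0.001,0.02],
    [0,0,0.025],
    [0,0,0.02],
    [0,0,0.012],
    [0,0,0]
  ],
  "angular": [
    [0,0,0],
    [0,0,0],
    [0,0,0],
    [0,0,0],
    [0,0,0]
  ],
  "fingers": [0.4,0.4,0.4,0.4,0.4]
}}

```text
t: 2.7
tool_pos: [0.5368, -0.096, 0.043]
tool_rot: [3.139, 0.001, -0.141]
force: [0.8, -0.1, -0.4]
opening: 0.0343
finger_force: 0.0
```

>>> {"name": "step_arm", "arguments": {
  "slide": [
    [0,0,0],
    [0,0,0],
    [0,0,0]
  ],
  "angular": [
    [0,0,0],
    [0,0,0],
    [0,0,0]
  ],
  "fingers": [0.1,0.1,0.1],
  "newtons": 30
}}

```text
t: 3.08
tool_pos: [0.5382, -0.0959, 0.0445]
tool_rot: [3.139, -0.002, -0.14]
force: [-1.4, -2.3, 5.3]
opening: 0.0112
finger_force: 33.5
```

>>> {"name": "step_arm", "arguments": {
  "slide": [
    [-0.004,0,-0.001],
    [-0.005,0,0],
    [-0.005,0,0],
    [-0.002,0,0],
    [-0.002,0,0],
    [-0.001,0,0],
    [0,0,0]
  ],
  "angular": [
    [0,0,0],
    [0,0,0],
    [0,0,0],
    [0,0,0],
    [0,0,0],
    [0,0,0],
    [0,0,0]
  ],
  "fingers": [0.1,0.1,0.1,0.1,0.1,0.1,0.1]
}}

```text
t: 3.95
tool_pos: [0.5212, -0.0934, 0.0446]
tool_rot: [3.139, -0.006, -0.139]
force: [6.9, -5.6, -5.8]
opening: 0.0108
finger_force: 32.0
```

>>> {"name": "step_arm", "arguments": {
  "slide": [
    [-0.002,0,0],
    [-0.001,0,0],
    [0,0,0]
  ],
  "angular": [
    [0,0,0],
    [0,0,0],
    [0,0,0]
  ],
  "fingers": [0.1,0.1,0.1]
}}

```text
t: 4.32
tool_pos: [0.5211, -0.0933, 0.0446]
tool_rot: [3.14, -0.013, -0.139]
force: [12.7, -8.3, -13.8]
opening: 0.011
finger_force: 30.9
```

>>> {"name": "step_arm", "arguments": {
  "slide": [
    [0,0,0],
    [0,0,0],
    [0,0,-0.03],
    [0,0,-0.045],
    [0,0,-0.02]
  ],
  "angular": [
    [0,0,0],
    [0,0,0],
    [0,0,0],
    [0,0,0],
    [0,0,0]
  ],
  "fingers": [0.4,0.45,0.45,0.45,0.45]
}}

```text
t: 4.95
tool_pos: [0.5165, -0.0904, 0.1418]
tool_rot: [3.141, -0.003, -0.138]
force: [0.2, 0.2, 0.2]
opening: 0.0384
finger_force: 0.0
```

```bash
python3 - <<'E'
from h import *
from cell import imaging
R=lambda w:(np.array([[np.cos(.139),-np.sin(.139)],[np.sin(.139),np.cos(.139)]])@(w[:2]-READER[:2])*1e3).round(1)
print(R(np.array([.5211,-.0933])))
plan(rd(20,88,140),-.139)
m=np.zeros((600,800,3),np.uint8)
for k,(n,x,y) in enumerate((("top",300,165),("scene",295,215))):
    d=imaging.read_camera(n); f=d["frame"][y:y+85,x:x+66,::-1]
    m[:510,400*k:400*k+396]=cv2.resize(f,None,fx=6,fy=6,interpolation=cv2.INTER_CUBIC)
cv2.imwrite("pics/out.png",cv2.convertScaleAbs(m,alpha=1.4))
E
```

```text
[-54.4 -55.3]
turn [ 0.0009 -0.0033  0.0015] shift [ 0.0793 -0.141   0.0018] tgt [0.6146 0.0383 0.14  ] t 4.95
```

View pics/out.png

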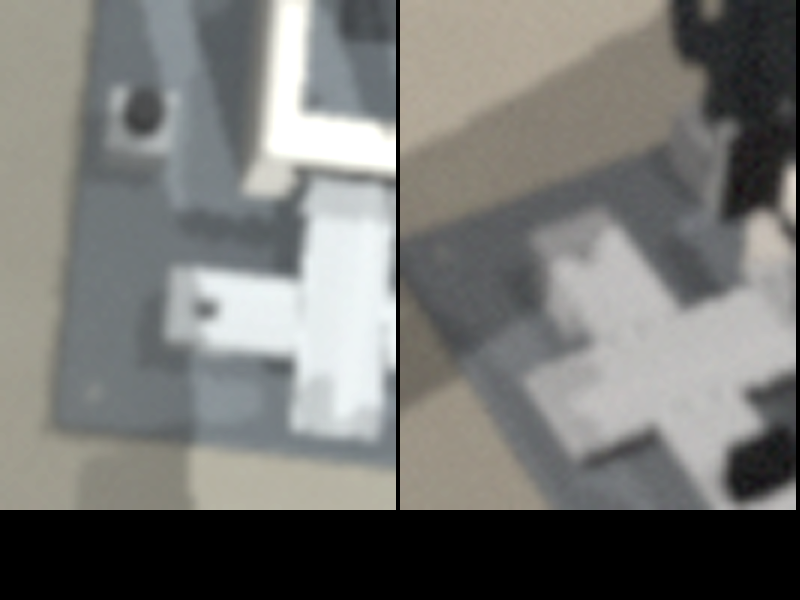

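The tray is at its stop, with the ear hole now over the lug hole at (207,309) in the top crop. The pin head is at (143,112). Next I'll fetch the pin.

>>> {"name": "step_arm", "arguments": {
  "slide": [
    [0.0264,-0.047,0],
    [0.0264,-0.047,0],
    [0.0264,-0.047,0],
    [0,0,0],
    [0,0,0.04],
    [0,0,0.04],
    [0,0,0.015],
    [0,0,0]
  ],
  "angular": [
    [0.001,-0.003,0],
    [0,0,0],
    [0,0,0],
    [0,0,0],
    [0,0,0],
    [0,0,0],
    [0,0,0],
    [0,0,0]
  ],
  "fingers": [0.45,0.45,0.45,0.45,0.45,0.45,0.45,0.45]
}}

```text
t: 6.05
tool_pos: [0.6124, 0.0366, 0.0432]
tool_rot: [3.14, 0.005, -0.139]
force: [0.5, 0.7, 0.4]
opening: 0.0383
finger_force: 0.0
```

>>> {"name": "step_arm", "arguments": {
  "slide": [
    [0,0,0],
    [0,0,0],
    [0,0,0],
    [0,0,0]
  ],
  "angular": [
    [0,0,0],
    [0,0,0],
    [0,0,0],
    [0,0,0]
  ],
  "fingers": [0.1,0.1,0.1,0.1],
  "newtons": 30
}}

```text
t: 6.55
tool_pos: [0.6144, 0.037, 0.0453]
tool_rot: [3.141, 0.0, -0.139]
force: [-1.0, -0.1, 5.8]
opening: 0.0147
finger_force: 29.8
```

```bash
python3 - <<'E'
from h import *
from cell import observe
R=lambda w:(np.array([[np.cos(.139),-np.sin(.139)],[np.sin(.139),np.cos(.139)]])@(w[:2]-READER[:2])*1e3).round(1)
s=observe();print(s["tool_pos"],R(s["tool_pos"]),s["tool_rot"],s["opening"],s["force"])
E
```

```text
[0.61441761 0.03703851 0.04532541] [20.  86.7] [ 3.14112366e+00  4.32376945e-04 -1.39104707e-01] 0.014665051882059446 [-0.98415664 -0.05541079  5.78914282]
```

>>> {"name": "step_arm", "arguments": {
  "slide": [
    [0,0,-0.01],
    [0,0,-0.02],
    [0,0,-0.015],
    [-0.025,0.011,0],
    [-0.025,0.011,0],
    [-0.025,0.011,0],
    [0,0,0],
    [0,0,0]
  ],
  "angular": [
    [0,0,0],
    [0,0,0],
    [0,0,0],
    [0,0,0],
    [0,0,0],
    [0,0,0],
    [0,0,0],
    [0,0,0]
  ],
  "fingers": [0.1,0.1,0.1,0.1,0.1,0.1,0.1,0.1]
}}

```text
t: 7.55
tool_pos: [0.5358, 0.015, 0.0903]
tool_rot: [3.141, 0.001, -0.139]
force: [0.1, -0.1, -0.4]
opening: 0.0144
finger_force: 29.4
```

```bash
python3 - <<'E'
from h import *
from cell import observe,imaging
R=lambda w:(np.array([[np.cos(.139),-np.sin(.139)],[np.sin(.139),np.cos(.139)]])@(w[:2]-READER[:2])*1e3).round(1)
s=observe();print(s["tool_pos"],R(s["tool_pos"]),s["tool_rot"],s["opening"],s["force"])
m=np.zeros((600,800,3),np.uint8)
for k,(n,x,y) in enumerate((("top",305,165),("scene",295,195))):
    d=imaging.read_camera(n); f=d["frame"][y:y+85,x:x+66,::-1]
    m[:510,400*k:400*k+396]=cv2.resize(f,None,fx=6,fy=6,interpolation=cv2.INTER_CUBIC)
    print((proj([s["tool_pos"],rd(-55,55,40)],d)-[x,y])*6)
cv2.imwrite("pics/pin.png",cv2.convertScaleAbs(m,alpha=1.5))
E
```

```text
[0.53582432 0.01497054 0.09027111] [-54.8  54. ] [ 3.14131064e+00  5.62018804e-04 -1.38982961e-01] 0.014360059954125043 [ 0.09091096 -0.10616254 -0.3925763 ]
[[191.20384593 276.42715557]
 [171.81282305 307.79344813]]
[[193.45122204 264.27113253]
 [182.99991978 364.04847296]]
```

View pics/pin.png

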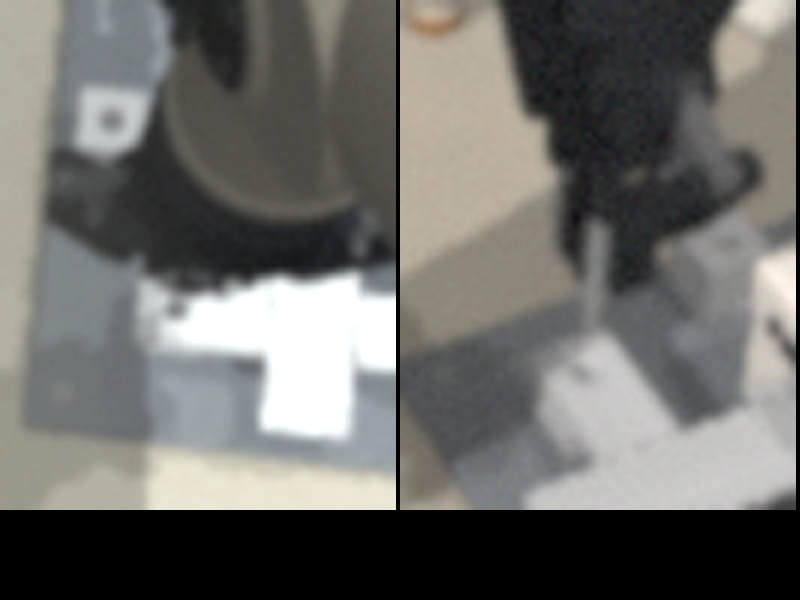

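The pin hangs upright in the grip with its tip at (595,330) in the scene crop, just above the ear hole at (585,372). Lowering it now while checking the force.

>>> {"name": "step_arm", "arguments": {
  "slide": [
    [0,0,0.012],
    [0,0,0.009],
    [0,0,0.003],
    [0,0,0.002],
    [0,0,0.001],
    [0,0,0]
  ],
  "angular": [
    [0,0,0],
    [0,0,0],
    [0,0,0],
    [0,0,0],
    [0,0,0],
    [0,0,0]
  ],
  "fingers": [0.1,0.1,0.1,0.1,0.1,0.1]
}}

```text
t: 8.4
tool_pos: [0.5348, 0.0147, 0.0625]
tool_rot: [3.141, 0.002, -0.139]
force: [0.5, 0.5, -0.6]
opening: 0.0144
finger_force: 29.4
```

>>> {"name": "step_arm", "arguments": {
  "slide": [
    [0,0,0.004],
    [0,0,0.004],
    [0,0,0.004],
    [0,0,0.003],
    [0,0,0]
  ],
  "angular": [
    [0,0,0],
    [0,0,0],
    [0,0,0],
    [0,0,0],
    [0,0,0]
  ],
  "fingers": [0.1,0.1,0.1,0.1,0.1]
}}

```text
t: 9.02
tool_pos: [0.5346, 0.0148, 0.0471]
tool_rot: [3.141, 0.003, -0.139]
force: [1.3, -0.8, -1.1]
opening: 0.0148
finger_force: 29.4
```

>>> {"name": "step_arm", "arguments": {
  "slide": [
    [0,0,0.001],
    [0,0,0.001],
    [0,0,0.001],
    [0,0,0]
  ],
  "angular": [
    [0,0,0],
    [0,0,0],
    [0,0,0],
    [0,0,0]
  ],
  "fingers": [0.1,0.1,0.1,0.1]
}}

```text
t: 9.52
tool_pos: [0.5353, 0.0147, 0.0453]
tool_rot: [3.141, 0.001, -0.139]
force: [-0.4, -0.2, 5.4]
opening: 0.0147
finger_force: 30.0
```

>>> {"name": "step_arm", "arguments": {
  "slide": [
    [0,0,-0.001],
    [0,0,0],
    [0,0,-0.03],
    [0,0,-0.05],
    [0,0,0]
  ],
  "angular": [
    [0,0,0],
    [0,0,0],
    [0,0,0],
    [0,0,0],
    [0,0,0]
  ],
  "fingers": [0.45,0.45,0.45,0.6,0.6]
}}

```text
t: 10.15
tool_pos: [0.5379, 0.015, 0.1291]
tool_rot: [-3.141, -0.006, -0.139]
force: [0.6, 0.0, -0.7]
opening: 0.0514
finger_force: 0.0
```

```bash
python3 - <<'E'
from h import *
c=np.array([.48302,.32116]); u=np.array([np.cos(.785),np.sin(.785)])
g=c+.014*u
plan([*g,.06],.785)
E
```

```text
turn [ 0.0019 -0.0054 -0.9243] shift [ 0.1915 -0.2554  0.0691] tgt [0.4929 0.3311 0.06  ] t 10.15
```

>>> {"name": "step_arm", "arguments": {
  "slide": [
    [0,0,0],
    [0,0,0],
    [0,0,0],
    [0,0,0],
    [0,0,0],
    [0.0319,-0.0426,0],
    [0.0319,-0.0426,0],
    [0.0319,-0.0426,0]
  ],
  "angular": [
    [0.0004,-0.001,-0.1849],
    [0.0004,-0.001,-0.1849],
    [0.0004,-0.001,-0.1849],
    [0.0004,-0.001,-0.1849],
    [0.0004,-0.001,-0.1849],
    [0,0,0],
    [0,0,0],
    [0,0,0]
  ],
  "fingers": [0.6,0.6,0.6,0.6,0.6,0.6,0.6,0.6]
}}

```text
t: 11.15
tool_pos: [0.5112, 0.1738, 0.1245]
tool_rot: [-3.136, 0.007, 0.785]
force: [0.6, 0.2, 0.2]
opening: 0.0513
finger_force: 0.0
```

>>> {"name": "step_arm", "arguments": {
  "slide": [
    [0.0319,-0.0426,0],
    [0.0319,-0.0426,0],
    [0.0319,-0.0426,0.01],
    [0,0,0.02],
    [0,0,0],
    [0,0,0]
  ],
  "angular": [
    [0,0,0],
    [0,0,0],
    [0,0,0],
    [0,0,0],
    [0,0,0],
    [0,0,0]
  ],
  "fingers": [0.6,0.6,0.6,0.6,0.6,0.6]
}}

```text
t: 11.9
tool_pos: [0.4898, 0.3288, 0.0953]
tool_rot: [-3.137, 0.007, 0.783]
force: [0.7, 0.5, -0.0]
opening: 0.0513
finger_force: 0.0
```

```bash
python3 - <<'E'
from h import *
from cell import observe,imaging
s=observe();print(s["tool_pos"])
c=np.array([.48302,.32116]); u=np.array([np.cos(.785),np.sin(.785)])
g=c+.014*u
plan([*g,.004],.785)
m=np.zeros((600,800,3),np.uint8)
for k,(n,x,y) in enumerate((("top",175,200),("scene",210,150),("top",300,165),("scene",295,215))):
    d=imaging.read_camera(n); f=d["frame"][y:y+60,x:x+80,::-1]
    m[300*(k//2):300*(k//2)+300,400*(k%2):400*(k%2)+400]=cv2.resize(f,None,fx=5,fy=5,interpolation=cv2.INTER_CUBIC)
    if k<2:print((proj([s["tool_pos"]],d)-[x,y]+.5)*5)
cv2.imwrite("pics/gr.png",cv2.convertScaleAbs(m,alpha=1.5))
E
```

```text
[0.48979822 0.32884953 0.09526028]
turn [-0.0047  0.007  -0.002 ] shift [0.0038 0.0006 0.0913] tgt [0.4929 0.3311 0.004 ] t 11.9
[[117.4297337  169.51551423]]
[[111.02536417  87.17233676]]
```

View pics/gr.png

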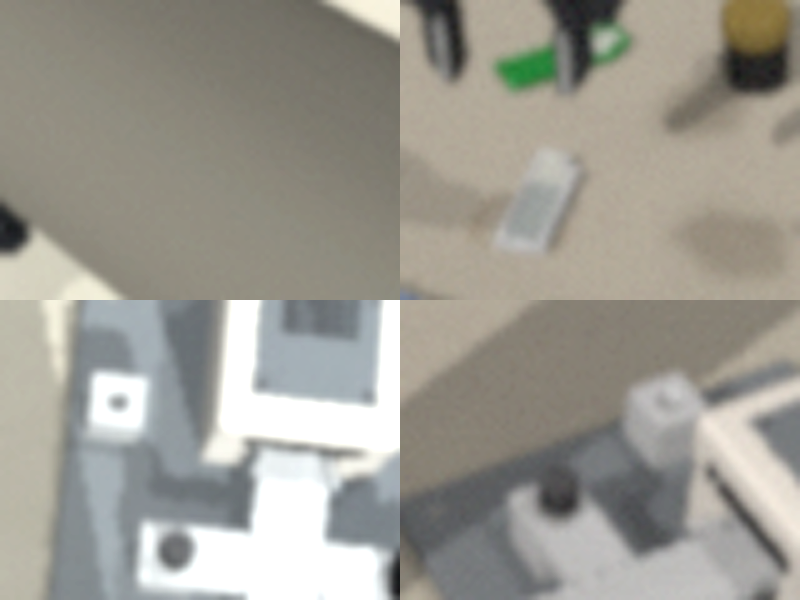

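The pin is seated with its head down on the ear (dark disc at (175,550)), and the parking post is empty. The slide is undisturbed below the fingers. Descending to grip it.

>>> {"name": "step_arm", "arguments": {
  "slide": [
    [0.0035,0.0006,0.03],
    [0,0,0.03],
    [0,0,0.02],
    [0,0,0.007],
    [0,0,0]
  ],
  "angular": [
    [-0.004,0.006,-0.002],
    [0,0,0],
    [0,0,0],
    [0,0,0],
    [0,0,0]
  ],
  "fingers": [0.6,0.6,0.6,0.6,0.6]
}}

```text
t: 12.72
tool_pos: [0.492, 0.3331, 0.0088]
tool_rot: [-3.14, -0.001, 0.787]
force: [-0.3, 1.1, 0.2]
opening: 0.0516
finger_force: 0.0
```

```bash
python3 - <<'E'
from h import *
c=np.array([.48302,.32116]); u=np.array([np.cos(.785),np.sin(.785)])
plan([*(c+.014*u),.004],.785)
E
```

```text
turn [-0.0014 -0.0006  0.0024] shift [-0.0008  0.0021  0.0048] tgt [0.4929 0.3311 0.004 ] t 12.725
```

>>> {"name": "step_arm", "arguments": {
  "slide": [
    [0,0.001,0.002],
    [0,0,0]
  ],
  "angular": [
    [0,0,0],
    [0,0,0]
  ],
  "fingers": [0.6,0.6]
}}

```text
t: 12.98
tool_pos: [0.4931, 0.3324, 0.0073]
tool_rot: [-3.141, -0.002, 0.787]
force: [-0.4, -0.5, -0.1]
opening: 0.0511
finger_force: 0.0
```

>>> {"name": "step_arm", "arguments": {
  "slide": [
    [0,0,0],
    [0,0,0],
    [0,0,0],
    [0,0,0]
  ],
  "angular": [
    [0,0,0],
    [0,0,0],
    [0,0,0],
    [0,0,0]
  ],
  "fingers": [0.2,0.2,0.2,0.2],
  "newtons": 35
}}

```text
t: 13.48
tool_pos: [0.4925, 0.3322, 0.0067]
tool_rot: [-3.14, -0.0, 0.787]
force: [-0.1, 0.3, -1.1]
opening: 0.0166
finger_force: 0.0
```

The fingers closed above the slide, so I'll reopen and go lower.

>>> {"name": "step_arm", "arguments": {
  "slide": [
    [0,0,-0.002],
    [0,0,0],
    [0,0,0],
    [0,0,0.004],
    [0,0,0.0025],
    [0,0,0],
    [0,0,0]
  ],
  "angular": [
    [0,0,0],
    [0,0,0],
    [0,0,0],
    [0,0,0],
    [0,0,0],
    [0,0,0],
    [0,0,0]
  ],
  "fingers": [0.6,0.6,0.6,0.6,0.6,0.6,0.6]
}}

```text
t: 14.35
tool_pos: [0.4925, 0.3323, 0.0021]
tool_rot: [-3.14, -0.0, 0.787]
force: [-0.9, -0.1, -0.1]
opening: 0.0512
finger_force: 0.0
```

```bash
python3 - <<'E'
from h import *
from cell import observe,imaging
s=observe();print(s["tool_pos"],s["force"])
m=np.zeros((480,640,3),np.uint8)
d=imaging.read_camera("scene"); f=d["frame"][165:225,205:285,::-1]
m=cv2.resize(f,None,fx=8,fy=8,interpolation=cv2.INTER_CUBIC)
cv2.imwrite("pics/gr2.png",cv2.convertScaleAbs(m,alpha=1.5))
E
```

```text
[0.49250845 0.33225475 0.00209079] [-0.85564856 -0.09974852 -0.08016779]
```

View pics/gr2.png

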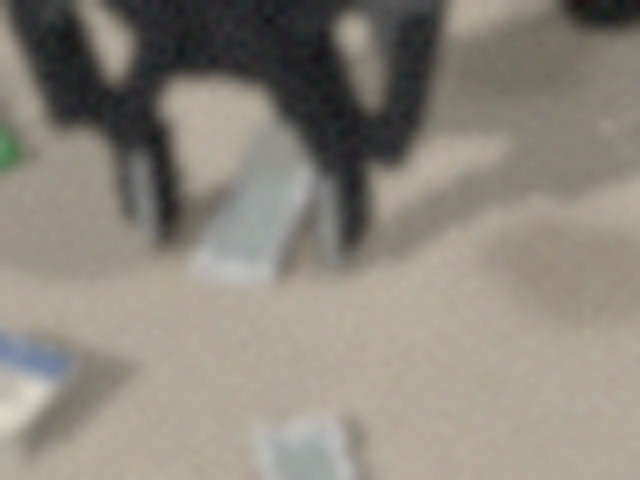

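The fingers straddle the slide's clear half, with tips at about (150,230) and (335,250). Closing now.

>>> {"name": "step_arm", "arguments": {
  "slide": [
    [0,0,0],
    [0,0,0],
    [0,0,0],
    [0,0,0]
  ],
  "angular": [
    [0,0,0],
    [0,0,0],
    [0,0,0],
    [0,0,0]
  ],
  "fingers": [0.15,0.15,0.15,0.15],
  "newtons": 40
}}

```text
t: 14.9
tool_pos: [0.4926, 0.3325, 0.0025]
tool_rot: [-3.14, -0.001, 0.787]
force: [-0.5, -0.4, 3.6]
opening: 0.0244
finger_force: 39.5
```

>>> {"name": "step_arm", "arguments": {
  "slide": [
    [0,0,-0.01],
    [0,0,-0.03],
    [0,0,-0.05],
    [0,0,-0.03],
    [0,0,0]
  ],
  "angular": [
    [0,0,0],
    [0,0,0],
    [0,0,0],
    [0,0,0],
    [0,0,0]
  ],
  "fingers": [0.15,0.15,0.15,0.15,0.15]
}}

```text
t: 15.52
tool_pos: [0.4942, 0.3334, 0.1252]
tool_rot: [-3.142, -0.006, 0.787]
force: [0.3, 0.1, -1.5]
opening: 0.0241
finger_force: 39.3
```

```bash
python3 - <<'E'
from h import *
plan(rd(-93,0,80),-.139)
E
```

```text
turn [-0.0029 -0.0057  0.9263] shift [0.0471 0.3636 0.0452] tgt [ 0.4905 -0.0332  0.08  ] t 15.525
```

>>> {"name": "step_arm", "arguments": {
  "slide": [
    [0,0,0],
    [0,0,0],
    [0,0,0],
    [0,0,0],
    [0,0,0],
    [0,0,0],
    [0.0059,0.0454,0],
    [0.0059,0.0454,0]
  ],
  "angular": [
    [0,-0.001,0.1544],
    [0,-0.001,0.1544],
    [0,-0.001,0.1544],
    [0,-0.001,0.1544],
    [0,-0.001,0.1544],
    [0,-0.001,0.1544],
    [0,0,0],
    [0,0,0]
  ],
  "fingers": [0.15,0.15,0.15,0.15,0.15,0.15,0.15,0.15]
}}

```text
t: 16.52
tool_pos: [0.4906, 0.2393, 0.1207]
tool_rot: [3.139, 0.008, -0.137]
force: [0.4, -0.1, -0.5]
opening: 0.0242
finger_force: 39.4
```

>>> {"name": "step_arm", "arguments": {
  "slide": [
    [0.0059,0.0454,0],
    [0.0059,0.0454,0],
    [0.0059,0.0454,0],
    [0.0059,0.0454,0],
    [0.0059,0.0454,0],
    [0.0059,0.0454,0.02],
    [0,0,0.01],
    [0,0,0]
  ],
  "angular": [
    [0,0,0],
    [0,0,0],
    [0,0,0],
    [0,0,0],
    [0,0,0],
    [0,0,0],
    [0,0,0],
    [0,0,0]
  ],
  "fingers": [0.15,0.15,0.15,0.15,0.15,0.15,0.15,0.15]
}}

```text
t: 17.52
tool_pos: [0.4874, -0.0337, 0.0909]
tool_rot: [3.14, 0.01, -0.139]
force: [-0.5, 0.7, -0.1]
opening: 0.0244
finger_force: 39.4
```

>>> {"name": "step_arm", "arguments": {
  "slide": [
    [0,0,0],
    [0,0,0]
  ],
  "angular": [
    [0,0,0],
    [0,0,0]
  ],
  "fingers": [0.15,0.15]
}}

```text
t: 17.77
tool_pos: [0.4893, -0.0329, 0.0928]
tool_rot: [3.141, 0.005, -0.137]
force: [0.6, 0.1, 0.3]
opening: 0.024
finger_force: 39.4
```

```bash
python3 - <<'E'
from h import *
plan(rd(-93,0,46),-.139)
E
```

```text
turn [0.001  0.0052 0.0023] shift [0.0012 0.0001 0.0468] tgt [ 0.4905 -0.0332  0.046 ] t 17.775
```

>>> {"name": "step_arm", "arguments": {
  "slide": [
    [0.001,0,0.02],
    [0,0,0.02],
    [0,0,0.006],
    [0,0,0],
    [0,0,0]
  ],
  "angular": [
    [0.001,0.005,0.002],
    [0,0,0],
    [0,0,0],
    [0,0,0],
    [0,0,0]
  ],
  "fingers": [0.15,0.15,0.15,0.15,0.15]
}}

```text
t: 18.4
tool_pos: [0.4905, -0.0342, 0.0472]
tool_rot: [3.141, -0.001, -0.141]
force: [-0.6, -0.1, 0.1]
opening: 0.0239
finger_force: 39.4
```

>>> {"name": "step_arm", "arguments": {
  "slide": [
    [0,0,0.002],
    [0,0,0.001],
    [0,0,0]
  ],
  "angular": [
    [0,0,0],
    [0,0,0],
    [0,0,0]
  ],
  "fingers": [0.15,0.15,0.15]
}}

```text
t: 18.77
tool_pos: [0.4897, -0.0344, 0.0434]
tool_rot: [3.141, 0.001, -0.141]
force: [0.5, 0.0, -0.9]
opening: 0.0244
finger_force: 39.4
```

>>> {"name": "step_arm", "arguments": {
  "slide": [
    [0.005,-0.001,0],
    [0.01,0,0],
    [0.01,0,0],
    [0.005,0,0],
    [0.005,0,0],
    [0,0,0]
  ],
  "angular": [
    [0,0,-0.001],
    [0,0,0],
    [0,0,0],
    [0,0,0],
    [0,0,0],
    [0,0,0]
  ],
  "fingers": [0.15,0.15,0.15,0.15,0.15,0.15]
}}

```text
t: 19.52
tool_pos: [0.5248, -0.0383, 0.0433]
tool_rot: [3.141, 0.001, -0.14]
force: [0.6, 1.0, -0.9]
opening: 0.0239
finger_force: 39.4
```

```bash
python3 - <<'E'
from h import *
plan(rd(-38,0,43),-.139)
E
```

```text
turn [ 0.0004  0.0011 -0.001 ] shift [ 0.0204 -0.0003  0.0003] tgt [ 0.545  -0.0408  0.043 ] t 19.525
```

>>> {"name": "step_arm", "arguments": {
  "slide": [
    [0.005,0,0],
    [0.005,0,0],
    [0.004,0,0],
    [0.002,0,0],
    [0,0,0]
  ],
  "angular": [
    [0,0,0],
    [0,0,0],
    [0,0,0],
    [0,0,0],
    [0,0,0]
  ],
  "fingers": [0.15,0.15,0.15,0.15,0.15]
}}

```text
t: 20.15
tool_pos: [0.5404, -0.0404, 0.0433]
tool_rot: [3.141, 0.001, -0.14]
force: [-0.3, -0.5, -0.5]
opening: 0.0241
finger_force: 39.4
```

>>> {"name": "step_arm", "arguments": {
  "slide": [
    [0.002,0,0],
    [0.002,0,0],
    [0,0,0]
  ],
  "angular": [
    [0,0,0],
    [0,0,0],
    [0,0,0]
  ],
  "fingers": [0.15,0.15,0.15]
}}

```text
t: 20.52
tool_pos: [0.5444, -0.041, 0.0433]
tool_rot: [3.141, 0.001, -0.14]
force: [0.4, 0.5, -0.8]
opening: 0.024
finger_force: 39.4
```

>>> {"name": "step_arm", "arguments": {
  "slide": [
    [0.002,0,0],
    [0,0,0]
  ],
  "angular": [
    [0,0,0],
    [0,0,0]
  ],
  "fingers": [0.15,0.15]
}}

```text
t: 20.78
tool_pos: [0.5459, -0.0412, 0.0431]
tool_rot: [3.141, 0.002, -0.14]
force: [-1.5, 0.6, -0.2]
opening: 0.0243
finger_force: 39.4
```

>>> {"name": "step_arm", "arguments": {
  "slide": [
    [0.002,0,0],
    [0.002,0,0],
    [0,0,0]
  ],
  "angular": [
    [0,0,0],
    [0,0,0],
    [0,0,0]
  ],
  "fingers": [0.15,0.15,0.15]
}}

```text
t: 21.15
tool_pos: [0.5499, -0.0419, 0.0431]
tool_rot: [3.141, 0.002, -0.14]
force: [-2.1, -0.5, -1.4]
opening: 0.0244
finger_force: 39.4
```

>>> {"name": "step_arm", "arguments": {
  "slide": [
    [0.002,0,0],
    [0.001,0,0],
    [0,0,0]
  ],
  "angular": [
    [0,0,0],
    [0,0,0],
    [0,0,0]
  ],
  "fingers": [0.15,0.15,0.15]
}}

```text
t: 21.52
tool_pos: [0.5529, -0.0423, 0.0431]
tool_rot: [3.141, 0.002, -0.14]
force: [-3.1, 0.5, 0.4]
opening: 0.024
finger_force: 39.4
```

>>> {"name": "step_arm", "arguments": {
  "slide": [
    [0.001,0,0],
    [0.001,0,0],
    [0,0,0]
  ],
  "angular": [
    [0,0,0],
    [0,0,0],
    [0,0,0]
  ],
  "fingers": [0.15,0.15,0.15]
}}

```text
t: 21.9
tool_pos: [0.5544, -0.0425, 0.043]
tool_rot: [3.141, 0.003, -0.14]
force: [-5.4, 0.6, -0.3]
opening: 0.0243
finger_force: 39.4
```

>>> {"name": "step_arm", "arguments": {
  "slide": [
    [0.001,0,0],
    [0.001,0,0],
    [0,0,0]
  ],
  "angular": [
    [0,0,0],
    [0,0,0],
    [0,0,0]
  ],
  "fingers": [0.15,0.15,0.15]
}}

```text
t: 22.28
tool_pos: [0.5548, -0.0426, 0.0426]
tool_rot: [3.141, 0.006, -0.14]
force: [-8.2, 1.2, 1.1]
opening: 0.0242
finger_force: 39.5
```

>>> {"name": "step_arm", "arguments": {
  "slide": [
    [0.001,0,0],
    [0.001,0,0],
    [0,0,0]
  ],
  "angular": [
    [0,0,0],
    [0,0,0],
    [0,0,0]
  ],
  "fingers": [0.15,0.15,0.15]
}}

```text
t: 22.65
tool_pos: [0.5552, -0.0426, 0.0425]
tool_rot: [3.14, 0.01, -0.14]
force: [-10.0, 1.7, 4.0]
opening: 0.0243
finger_force: 39.9
```

```bash
python3 - <<'E'
import cv2,numpy as np
from cell import imaging
m=np.zeros((510,800,3),np.uint8)
for k,(n,x,y) in enumerate((("top",310,165),("scene",300,205))):
    f=imaging.read_camera(n)["frame"][y:y+85,x:x+66,::-1]
    m[:510,400*k:400*k+396]=cv2.resize(f,None,fx=6,fy=6,interpolation=cv2.INTER_CUBIC)
cv2.imwrite("pics/end.png",cv2.convertScaleAbs(m,alpha=1.5))
E
```

```text
(no output)
```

View pics/end.png

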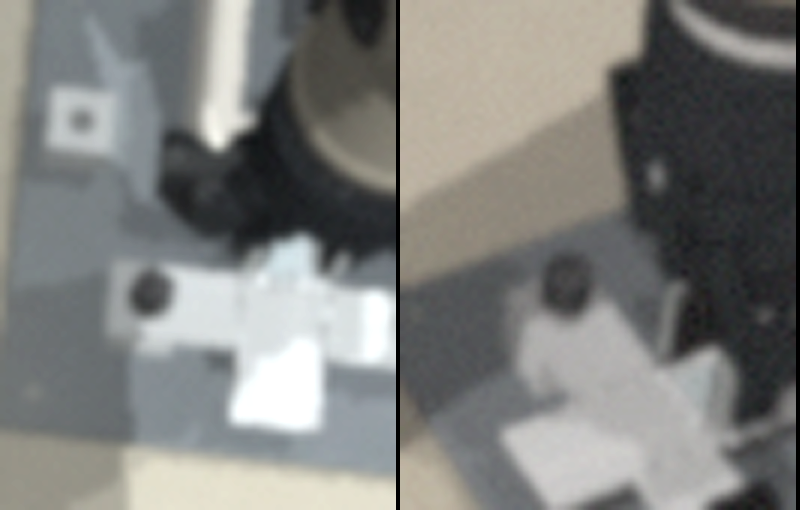

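The pin head sits on the ear at (150,293) in the top crop, and the slide's clear end lies flat on the bed at about (290,262), gripped and pushed in against the stop. Handing in.

```bash
python3 -c "
from cell import sign_off,observe
s=observe();print(s['force'],s['opening'],sign_off())"
```

```text
the job is handed in; nothing more can be done
[-10.8368284    0.67798505   3.61223975] 0.024164071571515563 None
```

The job is handed in: the tray is out at its stop and the pin is seated and released. The notched slide is held label up against the trigger's end stop with about 11 N; that the trigger is fully in I judged from the force rise and the distance travelled.

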